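# Put the radio desk's things back on their own mats

## Task

The four things on the desk mats have got mixed up: move the paddle key to the square mat, the coaxial switch to the long narrow mat, the glass paperweight to the round mat and the handheld radio to the white charging plate, each centred on its place, with the switch and the radio lying lengthwise along theirs. Every place is taken, so park a thing on the bare cork tile on the way, letting go of it there, and leave the tile empty at the end. Keep things upright as you carry them, set them down rather than dropping them, and do not disturb the mug.

Things in the scene. Friction and masses are not known exactly. Their poses are not given: they have to be found in the camera images.
- key: Chrome paddle key, loose, 0.5 kg. Base plate 80 (x) x 60 (y) x 14 mm; on its middle an upright chrome block 44 (x) x 30 (y) mm, from 14 to 48 mm above the underside: grip it across its 30 mm (along y). Two thin upright black finger paddles stick out to x = -64 mm, 23 to 45 mm high. Origin: centre of the base's underside; z up.
- switch: Aluminium coaxial switch, loose, 0.3 kg: box 42 (x) x 90 (y) x 32 mm high, gripped across its 42 mm (along x). Round connectors stick out 16 mm at both ends (one at -y, two at +y); a small rigid flip toggle on the middle of the top reaches 53 mm high, not to be operated. Origin: centre of the box's underside; z up.
- marble: Green glass marble paperweight, loose, about 0.22 kg: a ball 56 mm in diameter with a ground flat foot 34 mm across, so that it stands and does not roll; 50 mm high, its widest level 22 mm above the underside. Origin at the centre of the foot; z up.
- handheld: Black handheld transceiver lying on its back, loose, 0.24 kg: body 54 (x) x 110 (y) x 34 mm high, gripped across its 54 mm (along x). A stub antenna (12 mm thick, to y = 91 mm) and a small knob (to y = 64 mm) stick out at the +y end. Origin: centre of the body's underside, antenna not counted; z up.
- key_mat: Square grey mat 100 x 100 mm: the place of the paddle key. Fixed, 4 mm thick. Origin at the centre of its underside (on the desk), so its upper face is 4 mm above the origin; z up.
- switch_mat: Long narrow grey mat, 66 mm along x, 140 mm along y: the place of the coaxial switch. Fixed, 4 mm thick. Origin at the centre of its underside (on the desk), so its upper face is 4 mm above the origin; z up.
- disc_mat: Round grey mat 100 mm in diameter: the place of the glass paperweight. Fixed, 4 mm thick. Origin at the centre of its underside (on the desk), so its upper face is 4 mm above the origin; z up.
- charger: Flat oblong white charging plate, 80 mm along x, 150 mm along y, with two small brass contacts at its +y end: the place of the handheld transceiver. Fixed, 4 mm thick. Origin at the centre of its underside (on the desk), so its upper face is 4 mm above the origin; z up.
- cork_tile: Square cork tile 105 x 105 mm, bare at the start: the free spot. Fixed, 4 mm thick. Origin at the centre of its underside (on the desk), so its upper face is 4 mm above the origin; z up.
- mug: White mug, loose, standing at the left, 78 mm in diameter, 85 mm high, with a handle at its +y side; a bystander. Origin at the centre of its underside.
Things that resemble listed ones, but are neither listed nor needed, are in the scene too. What is shaped like the switch but purple or red is not meant.

How it is judged:
On the way:
1. one of the four things has been parked on the cork tile and let go (((horizontal distance between key and cork_tile below 0.04 m and z of key in the frame of cork_tile below 0.008 m and contact force between key and the fingers below 0.2 N and linear speed of key below 0.05 m/s) or (horizontal distance between switch and cork_tile below 0.04 m and z of switch in the frame of cork_tile below 0.008 m and contact force between switch and the fingers below 0.2 N and linear speed of switch below 0.05 m/s) or (horizontal distance between marble and cork_tile below 0.04 m and z of marble in the frame of cork_tile below 0.008 m and contact force between marble and the fingers below 0.2 N and linear speed of marble below 0.05 m/s) or (horizontal distance between handheld and cork_tile below 0.04 m and z of handheld in the frame of cork_tile below 0.008 m and contact force between handheld and the fingers below 0.2 N and linear speed of handheld below 0.05 m/s))), for 0.2 s.
At the end, for the whole second after the job is handed in: Key on the square mat, switch on the long mat, paperweight on the round mat, handheld on the charging plate: each within 13 mm of its place's centre, flat on it, at rest; switch and handheld lengthwise along theirs within 0.2 rad, either way round. So the cork tile is empty (horizontal distance between key and key_mat below 0.013 m and z of key in the frame of key_mat between 0.002 and 0.007 m and angle between each of key, switch, marble, handheld's own z axis and vertical below 0.1 rad and linear speed of each of key, switch, marble, handheld below 0.02 m/s and horizontal distance between switch and switch_mat below 0.013 m and z of switch in the frame of switch_mat between 0.002 and 0.007 m and horizontal distance between marble and disc_mat below 0.013 m and z of marble in the frame of disc_mat between 0.002 and 0.007 m and horizontal distance between handheld and charger below 0.013 m and z of handheld in the frame of charger between 0.002 and 0.007 m and angle between the y axis of switch and the y axis of switch_mat, either way round below 0.2 rad and angle between the y axis of handheld and the y axis of charger, either way round below 0.2 rad); the robot touches nothing.
It fails at once if the mug is shifted by more than 25 mm or tipped (distance of mug from where it was at the start of the episode above 0.025 m or angle between mug's own z axis and vertical above 0.3 rad).
It fails at once if a thing is tipped by more than about 35 degrees (angle between any of key, switch, marble, handheld's own z axis and vertical above 0.6 rad).
It fails at once if a thing is dropped: it is more than 40 mm above the desk with no finger touching it ((height (world z) of key above 0.04 m and contact force between key and the fingers below 0.02 N) or (height (world z) of switch above 0.04 m and contact force between switch and the fingers below 0.02 N) or (height (world z) of marble above 0.04 m and contact force between marble and the fingers below 0.02 N) or (height (world z) of handheld above 0.04 m and contact force between handheld and the fingers below 0.02 N)).
It also fails if it takes over 131 s, if anything falls off the work surface, if the arm or the gripper's body presses on something with over 40 N, if the wrist force passes 120 N, or if a joint passes its speed limit or range.

## Robot

A 6-joint arm with a two-finger parallel gripper is mounted at the origin on the work surface. World frame = base frame: x ahead of the robot, y to its left, z up, the work surface at z = 0. Lengths are in m, angles in rad, forces in N, time in s.
With the tool pointing down it reaches from about 0.275 to 0.725 m from the base axis. Payload 15.9 kg.
Tool frame: the origin (TCP) lies between the finger pads; the fingertips stand 8 mm ahead of it and the grasp point (between the pads) lies 11 mm behind it; z points along the fingers, y is the line along which they close (so a half turn about z gives the same grasp; the last joint's range is limited). The gripper opens to 85 mm and grips with 20 to 120 N. Pads are 22 mm wide; open, the fingers measure 114 mm over their backs; the gripper's body (76 mm by 85 mm) begins 54 mm behind the grasp point. The pads swing forward as they close: fully open they stand 13 mm farther back than shut.
Start: joints at [-1.113, 0.213, -0.034, 1.323, 0, 1.571], TCP at [0.221, -0.449, 0.239] pointing down, gripper open.
Joint ranges: [-2.98, 2.98], [-0.74, 1.72], [-1.14, 1.35], [-2.1, 2.04], [-1.57, 1.44], [-3.14, 3.14]. Speed limits (rad/s): [1.89, 1.89, 2.39, 2.57, 3.14, 3.14].

## Interface

Orientations are given as a rotation vector (axis times angle).
In Python, from rig import ctrl gives the robot as it stands.
- The arm moves only by the tool jog_arm, never from a script. Its argument "commands" is a list of rows, each an object with "offset": the shift along the tool's x, y, z in m, a list of three; "roll": the turn about the tool's z in degrees. In form: [{"offset": [dx, dy, dz], "roll": roll}, ...]. A call has 1 to 20 rows; each row shifts and turns the commanded pose from where the row before left it, along the tool's axes as they then stand; what a row does not reach is not made up. A row lasts 1/12 s, in which the tool goes at most 41.7 mm and 7.16 degrees, less where a joint would pass 70% of its speed; a pose out of reach is approached as far as the arm can. A call is refused whole if a number of a shift passes 0.0417 or a number of a turn 7.16, either way. A call with a gripper value outside its range is refused whole. "gripper" is the finger opening in m, from 0 to 0.0854, set as the call begins (left out, the last holds). The fingers move at their own pace and stop on an object; "grip_force" is the grip in N (left out, the last holds). Time passes only in rows, so rows that do not move let the fingers close. It gives the time, the measured TCP pose, the force, the opening and the grip force at its end, in the units of the state.
- ctrl.state(): the state, without advancing time (a new reading comes with each control period).
- ctrl.capture(name): name is "scene" or "top" or "wrist"; returns the picture (480x640x3 uint8, red, green, blue); there is no depth.
- ctrl.get_calibration(name): a dict with "vfov" (degrees; the focal length in pixels is half the picture's height over the tangent of half this angle, whatever the lens; pixels are square), "cx", "cy" (the principal point, pixels), "world_to_cam" (4x4, takes a point from world to camera coordinates); the wrist camera has in their place "hand_eye" (4x4, takes a point from camera to tool coordinates, whose origin is the TCP and whose axes are the flange's). Camera axes: x right, y down, z forward; pixel columns grow to the right and rows downward; lengths in m; the calibration is good to about 2 mm. A picture is of the moment at which its call begins: read the wrist's pose just before it. get_calibration takes no time and is no camera call.
- ctrl.finish_job(): hands the job in; it is judged then, once.
Trained networks look in the newest picture that a camera, given by its name, has taken for a name from the list of things; names that differ only in an ending like _2 or _b are one class to them, and where a whole thing is asked for, a point or a joint stands for the part that bears it (a point fixed in the world has none). Each returns a list of dicts, best first, with "confidence" (0 to 1); they miss things now and then, are a little off and sometimes report something else, mostly with a low value. They report only what shows in the picture. A call takes as long as a camera call. They do not tell look-alikes from the thing itself.
- ctrl.cut_out(name, camera): "region" (480x640 bool, what is visible of it) and "rect" ([centre column, centre row, width, height] in pixels, round what is visible of it).
The state is a dict: "time": time; "joints": joint angles; "joint_velocities": joint speeds; "joint_efforts": joint torques, N m; "tool_pos": TCP position; "orientation": TCP orientation; "contact_force": force on the tool from outside, world axes, zero at the start; "ft_torque": the same for the moment, N m; "finger_gap": finger opening in m; "finger_force": force on a finger pad.
Only numpy, scipy, OpenCV 4.12 (cv2) and the standard library are available. Lean on these libraries where they do the work, as an engineer would, in place of code of your own. Each camera call takes 0.05 s, during which the arm holds its last target. There are 200 camera calls.

## Working session

There is one attempt and no reset: what is moved stays moved. The work goes in short steps, Python scripts to look and compute and a tool call to move; the robot and the scene stay as the last step left them, time stands still between calls to the robot, and variables do not carry over. Pictures are saved under pics/ and viewed, at most 14 in all, crops included, and the job is handed in when it is done.

Besides the shell and the picture viewer there is one more tool, called after ">>>" as name(argument=value, ...), one argument or row to a line, values as JSON. jog_arm: Moves the arm, as the interface text tells. Its arguments: {"type":"object","properties":{"commands":{"type":"array"},"gripper":{"type":"number"},"grip_force":{"type":"number"}},"required":["commands"]}

```bash
ls; mkdir -p pics; python3 - <<'E'
from rig import ctrl
import cv2
s=ctrl.state();print(s)
for c in("top","scene"):
    im=ctrl.capture(c);cv2.imwrite(f'pics/{c}0.png',im[:,:,::-1])
    print(c,ctrl.get_calibration(c))
    for n in "key switch marble handheld key_mat switch_mat disc_mat charger cork_tile mug".split():
        print(c,n,[([round(float(v)) for v in d['rect']],round(d['confidence'],2)) for d in ctrl.cut_out(n,c)])
print(ctrl.get_calibration("wrist"))
E
```

```text
pics
{'time': 0.0, 'joints': array([-1.11301246e+00,  2.13362804e-01, -3.50482400e-02,  1.32347663e+00,
       -1.44799411e-05,  1.57081579e+00]), 'joint_velocities': array([ 0.00209759,  0.00025462, -0.00045473, -0.00023987,  0.00015131,
        0.0009261 ]), 'joint_efforts': array([-8.07674864e-03, -6.86147261e+01,  4.87123847e+01,  1.74747192e-02,
       -3.34330462e-04,  1.85391866e-05]), 'tool_pos': array([ 0.22083655, -0.44823473,  0.23881713]), 'orientation': array([-3.05862988e+00, -7.12552466e-01,  4.10996552e-04]), 'contact_force': array([0.69456439, 0.29200832, 0.0460485 ]), 'ft_torque': array([ 0.02076124, -0.00928569,  0.05532046]), 'finger_force': 0.0, 'finger_gap': 0.08558058441909423}
top {'vfov': 50.837802545004905, 'cx': 323.01894230715936, 'cy': 236.3943701898592, 'world_to_cam': array([[ 0.02377237, -0.99955983,  0.01774863, -0.02445634],
       [-0.98556164, -0.02640913, -0.16724479,  0.41822827],
       [ 0.1676399 , -0.01351657, -0.98575563,  0.97580261],
       [ 0.        ,  0.        ,  0.        ,  1.        ]])}
top key [([425, 146, 31, 45], 0.67), ([258, 
[... 1069 characters left out ...]
eld []
scene key_mat [([466, 230, 64, 46], 0.8)]
scene switch_mat [([363, 229, 52, 49], 0.77)]
scene disc_mat [([288, 311, 56, 47], 0.96)]
scene charger []
scene cork_tile [([431, 308, 76, 68], 0.65), ([405, 159, 37, 51], 0.53)]
scene mug [([403, 159, 37, 52], 0.77)]
{'vfov': 62.67233334212771, 'cx': 320.2644520170629, 'cy': 242.49474655707957, 'hand_eye': array([[-5.29680409e-04, -9.59656289e-01, -2.81175259e-01,
         7.07061146e-02],
       [ 9.99999428e-01, -7.69682340e-04,  7.43132212e-04,
         8.72064873e-04],
       [-9.29567132e-04, -2.81174704e-01,  9.59656148e-01,
        -1.34154803e-01],
       [ 0.00000000e+00,  0.00000000e+00,  0.00000000e+00,
         1.00000000e+00]])}
```

View pics/top0.png

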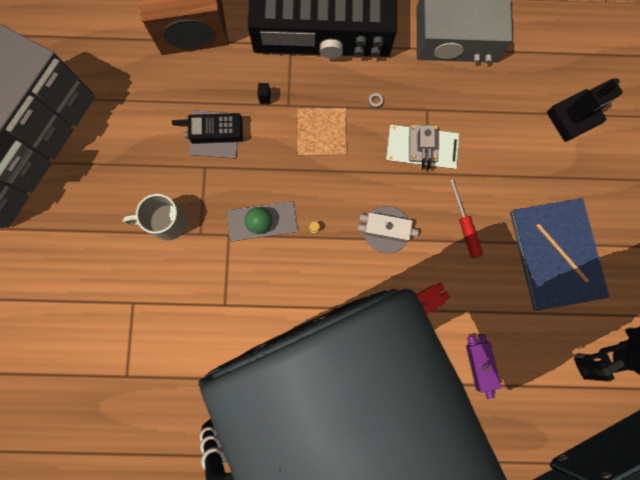

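View pics/scene0.png

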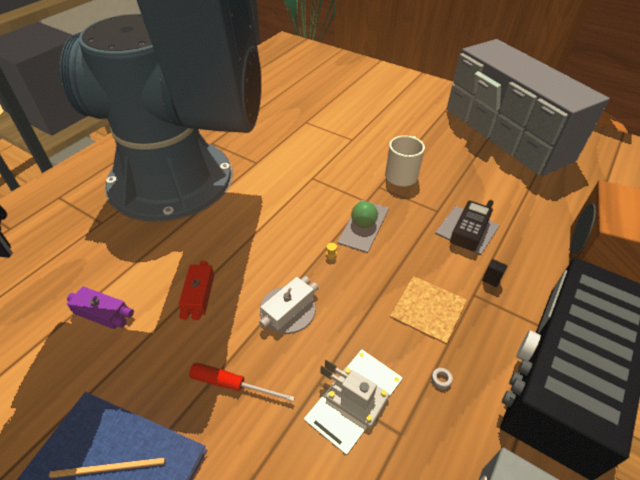

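Things: paddle key at top (427,143) on the charger, switch (388,226) silver-grey on the disc, marble (258,221) on the long mat, and radio (216,128) on the square mat. The cork tile is at (322,131) and the mug at (158,215).
Look-alikes: red switch (433,298) and purple switch (484,365). The yellow knob, ring and black cube are also not wanted. I choose the silver one.

```bash
cat > h.py <<'E'
from rig import ctrl
import numpy as np, cv2
from scipy.optimize import minimize
from scipy.spatial.transform import Rotation as R
def box(x0,x1,y0,y1,z0,z1): return np.array([[x,y,z] for x in(x0,x1) for y in(y0,y1) for z in(z0,z1)])/1000.
def ell(r,h=0):
    t=np.linspace(0,2*np.pi,60); return np.c_[r*np.cos(t),r*np.sin(t),0*t+h]/1000
def ball():
    p=np.vstack([ell(np.sqrt(max(28**2-(z-22)**2,0)),z) for z in np.linspace(0,50,21)]); return p
M=dict(key=[box(-40,40,-30,30,0,14),box(-22,22,-15,15,14,48),box(-64,-22,-9,9,23,45)],
 switch=[box(-21,21,-45,45,0,32),box(-7,7,-61,-45,9,23),box(-17,-4,45,61,9,23),box(4,17,45,61,9,23),box(-3,3,-3,3,32,53)],
 marble=[ball()],handheld=[box(-27,27,-55,55,0,34),box(8,20,55,91,11,23),box(-20,-8,55,64,11,23)],
 key_mat=[box(-50,50,-50,50,0,4)],switch_mat=[box(-33,33,-70,70,0,4)],disc_mat=[np.vstack([ell(50),ell(50,4)])],
 charger=[box(-40,40,-75,75,0,4)],cork_tile=[box(-52.5,52.5,-52.5,52.5,0,4)])
def T(cam,st=None):
    c=ctrl.get_calibration(cam); f=240/np.tan(np.radians(c['vfov'])/2)
    if cam=='wrist':
        A=np.eye(4);A[:3,:3]=R.from_rotvec(st['orientation']).as_matrix();A[:3,3]=st['tool_pos']
        W=np.linalg.inv(A@c['hand_eye'])
    else: W=c['world_to_cam']
    return W,f,c['cx'],c['cy']
def proj(P,C):
    W,f,cx,cy=C; q=P@W[:3,:3].T+W[:3,3]; return np.c_[f*q[:,0]/q[:,2]+cx,f*q[:,1]/q[:,2]+cy]
def ray(uv,z,C):
    W,f,cx,cy=C; Rw=W[:3,:3].T;o=-Rw@W[:3,3]; d=Rw@np.array([(uv[0]-cx)/f,(uv[1]-cy)/f,1]); return o+d*(z-o[2])/d[2]
S=2
def sil(n,p,z,C):
    m=np.zeros((480*S,640*S),np.uint8);c,s=np.cos(p[2]),np.sin(p[2]);A=np.array([[c,-s,0],[s,c,0],[0,0,1]])
    for pts in M[n]:
        h=cv2.convexHull(((proj(pts@A.T+[p[0],p[1],z],C)+.5)*S-.5).astype(np.float32)).reshape(-1,2)
        cv2.fillConvexPoly(m,np.round(h*16).astype(np.int32),1,shift=4)
    return m>0
def fit(n,reg,z,C,yaw0=0,dont=None):
    reg=np.repeat(np.repeat(reg,S,0),S,1); v,u=np.nonzero(reg)
    care=np.ones_like(reg) if dont is None else ~np.repeat(np.repeat(dont,S,0),S,1)|reg
    g=ray(((u.min()+u.max())/2/S,(v.min()+v.max())/2/S),z+.01,C)
    def cost(p):
        m=sil(n,p,z,C)&care
        return 1-(m&reg).sum()/max((m|reg).sum(),1)
    best=min((minimize(cost,[g[0],g[1],y],method='Nelder-Mead',options=dict(initial_simplex=np.array([g[0],g[1],y])+np.array([[0,0,0],[.015,0,0],[0,.015,0],[0,0,.25]]),xatol=1e-4,fatol=1e-4)) for y in np.atleast_1d(yaw0)),key=lambda r:r.fun)
    return best.x,1-best.fun
def near(n,cam,uv,r=40):
    L=[d for d in ctrl.cut_out(n,cam) if np.hypot(d['rect'][0]-uv[0],d['rect'][1]-uv[1])<r]
    return L[0] if L else None
E
cat > l.py <<'E'
from h import *
im=ctrl.capture('top');C=T('top')
ob=dict(key=(427,143),switch=(388,226),marble=(258,221),handheld=(210,128));reg={}
for n,uv in ob.items():
    d=near(n,'top',uv,25)
    if d is None: print(n,'none');continue
    reg[n]=d['region'];print(n,*fit(n,d['region'],.004,C,np.arange(0,6.2,.785)if n=='key' else [-.3,.0,.3,1.5]))
dont=np.any(list(reg.values()),0);dont=cv2.dilate(dont.astype(np.uint8),np.ones((5,5)))>0
for n,uv in dict(key_mat=(214,134),switch_mat=(262,221),disc_mat=(386,230),charger=(424,146),cork_tile=(322,132)).items():
    d=near(n,'top',uv,25)
    if d is None: print(n,'none');continue
    print(n,*fit(n,d['region'],0,C,[-.3,0,.3],dont))
E
python3 l.py
```

```text
key [ 0.62882598 -0.2213968  -0.03542572] 0.9027245206861756
switch [ 0.44370083 -0.14643278 -0.15613276] 0.9443805140007672
marble [ 0.45058033  0.11652604 -0.07623195] 0.9364951768488746
handheld [0.64690786 0.21714061 0.05406318] 0.8881622847991458
key_mat [ 0.64079319  0.22203246 -0.04036533] 0.9416034312108215
switch_mat [0.45395685 0.11254806 0.18190655] 0.9412598425196851
disc_mat [ 0.44371178 -0.14680715  0.54378509] 0.9309769923307769
charger [ 0.62743749 -0.22428605 -0.1269874 ] 0.9037231425291127
cork_tile [ 0.65335243 -0.00693143  0.03835614] 0.9789340636191278
```

>>> jog_arm(
  commands=[
    {"offset": [0.0253, -0.0136, -0.0022], "roll": 0},
    {"offset": [0.0253, -0.0136, -0.0022], "roll": 0},
    {"offset": [0.0253, -0.0136, -0.0022], "roll": 0},
    {"offset": [0.0253, -0.0136, -0.0022], "roll": 0},
    {"offset": [0.0253, -0.0136, -0.0022], "roll": 0},
    {"offset": [0.0253, -0.0136, -0.0022], "roll": 0},
    {"offset": [0.0253, -0.0136, -0.0022], "roll": 0},
    {"offset": [0.0253, -0.0136, -0.0022], "roll": 0},
    {"offset": [0.0253, -0.0136, -0.0022], "roll": 0},
    {"offset": [0.0253, -0.0136, -0.0022], "roll": 0},
    {"offset": [0.0253, -0.0136, -0.0022], "roll": 0},
    {"offset": [0.0253, -0.0136, -0.0022], "roll": 0},
    {"offset": [0.0253, -0.0136, -0.0022], "roll": 0},
    {"offset": [0.0253, -0.0136, -0.0022], "roll": 0},
    {"offset": [0.0253, -0.0136, -0.0022], "roll": 0},
    {"offset": [0.0253, -0.0136, -0.0022], "roll": 0},
    {"offset": [0.0253, -0.0136, -0.0022], "roll": 0},
    {"offset": [0.0253, -0.0136, -0.0022], "roll": 0},
  ],
)

```text
time: 3.1
tool_pos: [0.5219, -0.0262, 0.279]
orientation: [3.06, 0.713, 0.0]
contact_force: [-0.6, -0.3, 0.6]
finger_gap: 0.0852
finger_force: 0.0
```

>>> jog_arm(
  commands=[
    {"offset": [0, 0, 0], "roll": 6.5},
    {"offset": [0, 0, 0], "roll": 6.5},
    {"offset": [0, 0, 0], "roll": 6.5},
    {"offset": [0, 0, 0], "roll": 6.5},
    {"offset": [0, 0, 0], "roll": 0},
    {"offset": [0, 0, 0], "roll": 0},
  ],
)

```text
time: 3.6
tool_pos: [0.5213, -0.0277, 0.2789]
orientation: [-3.142, -0.012, -0.0]
contact_force: [-0.2, -0.4, -0.2]
finger_gap: 0.0854
finger_force: 0.0
```

```bash
cat > w.py <<'E'
from h import *
st=ctrl.state();im=ctrl.capture('wrist');C=T('wrist',st)
cv2.imwrite('pics/w1.png',im[:,:,::-1])
print(st['joints'].round(3),st['tool_pos'].round(4),st['orientation'].round(4))
G=dict(key=(.629,-.221),switch=(.444,-.146),marble=(.451,.117),handheld=(.647,.22),key_mat=(.641,.222),switch_mat=(.454,.113),disc_mat=(.444,-.147),charger=(.627,-.224),cork_tile=(.653,-.007))
reg={};ov=im.copy()
for n,g in G.items():
    uv=proj(np.array([[*g,.015]]),C)[0]; ds=ctrl.cut_out(n,'wrist')
    d=[d for d in ds if np.hypot(d['rect'][0]-uv[0],d['rect'][1]-uv[1])<60]
    if not d: print(n,uv.round(),'none',[x['rect'] for x in ds]);continue
    d=d[0]
    ob=n in('key','switch','marble','handheld')
    if ob: reg[n]=d['region']; dont=None
    else: dont=cv2.dilate(np.any(list(reg.values()),0).astype(np.uint8),np.ones((7,7)))>0
    p,q=fit(n,d['region'],.004 if ob else 0,C,[-.2,.1],dont)
    print(n,p.round(4),round(q,3),round(d['confidence'],2))
    m=sil(n,p,.004 if ob else 0,C)[::2,::2].astype(np.uint8)
    cv2.drawContours(ov,cv2.findContours(m,0,2)[0],-1,(255,0,255) if ob else (0,255,255),1)
cv2.imwrite('pics/w1o.png',ov[:,:,::-1])
E
python3 w.py
```

```text
[-0.053  0.257  0.122  1.435  0.     3.081] [ 0.5213 -0.0277  0.2789] [-3.1416 -0.0118 -0.    ]
key [ 0.6283 -0.2227 -0.0334] 0.92 0.9
switch [ 0.4436 -0.1464 -0.1581] 0.952 0.94
marble [0.4491 0.1167 0.2703] 0.953 0.91
handheld [0.6445 0.2185 0.0513] 0.972 0.72
key_mat [ 0.6392  0.2219 -0.0562] 0.956 0.72
switch_mat [0.4527 0.112  0.1742] 0.967 0.87
disc_mat [ 0.4417 -0.1479  0.1565] 0.942 0.64
charger [ 0.6251 -0.2238 -0.1037] 0.968 0.88
cork_tile [ 0.6527 -0.006   0.0356] 0.989 0.82
```

>>> jog_arm(
  commands=[
    {"offset": [0, 0, 0.0115], "roll": -7.115},
    {"offset": [0, 0, 0.0115], "roll": -7.115},
    {"offset": [0, 0, 0.0115], "roll": -7.115},
    {"offset": [0, 0, 0.0115], "roll": -7.115},
    {"offset": [0, 0, 0.0115], "roll": -7.115},
    {"offset": [0, 0, 0.0115], "roll": -7.115},
    {"offset": [0, 0, 0.0115], "roll": -7.115},
    {"offset": [0, 0, 0.0115], "roll": -7.115},
    {"offset": [0, 0, 0.0115], "roll": -7.115},
    {"offset": [0, 0, 0.0115], "roll": -7.115},
    {"offset": [0, 0, 0.0115], "roll": -7.115},
    {"offset": [0, 0, 0.0115], "roll": -7.115},
    {"offset": [0, 0, 0.0115], "roll": -7.115},
  ],
  grip_force=50,
  gripper=0.0854,
)

```text
time: 5.18
tool_pos: [0.5213, -0.0276, 0.1289]
orientation: [2.161, 2.281, 0.0]
contact_force: [0.3, -0.5, -0.3]
finger_gap: 0.0855
finger_force: 0.0
```

>>> jog_arm(
  commands=[
    {"offset": [0.024, 0.0136, 0], "roll": 0},
    {"offset": [0.024, 0.0136, 0], "roll": 0},
    {"offset": [0.024, 0.0136, 0], "roll": 0},
    {"offset": [0.024, 0.0136, 0], "roll": 0},
    {"offset": [0.024, 0.0136, 0], "roll": 0},
    {"offset": [0.024, 0.0136, 0], "roll": 0},
    {"offset": [0.024, 0.0136, 0], "roll": 0},
    {"offset": [0.024, 0.0136, 0], "roll": 0},
    {"offset": [0.024, 0.0136, 0], "roll": 0},
    {"offset": [0.024, 0.0136, 0], "roll": 0},
    {"offset": [0, 0, 0], "roll": 0},
    {"offset": [0, 0, 0], "roll": 0},
  ],
)

```text
time: 6.18
tool_pos: [0.6458, 0.2197, 0.1287]
orientation: [-2.166, -2.276, 0.001]
contact_force: [0.0, -0.2, 0.5]
finger_gap: 0.0849
finger_force: 0.0
```

```bash
cat > g.py <<'E'
import sys
from h import *
x,y,z,h=map(float,sys.argv[1:5])   # plan: roll first, then offset in tool axes
s=ctrl.state();A=R.from_rotvec(s['orientation']).as_matrix();h0=np.arctan2(A[1,0],A[0,0])
d=np.array([x,y,z])-s['tool_pos']
print('pos',s['tool_pos'].round(4),'h0',round(h0,4),'j1,6',s['joints'][[0,5]].round(2),'t',round(s['time'],1),'gap',round(s['finger_gap'],4))
print('roll deg',round(-np.degrees(h-h0),2),'offset',np.round([d[0]*np.cos(h)+d[1]*np.sin(h),d[0]*np.sin(h)-d[1]*np.cos(h),-d[2]],4))
E
python3 g.py .6445 .2185 .017 1.622
```

```text
pos [0.6458 0.2197 0.1287] h0 1.6203 j1,6 [0.33 1.85] t 6.2 gap 0.0849
roll deg -0.1 offset [-0.0012 -0.0014  0.1117]
```

View pics/w1o.png

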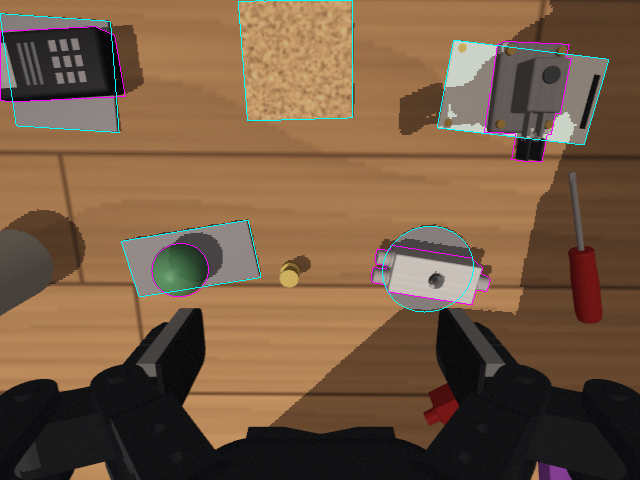

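The close view shows the overlays sitting well. The silver switch is on the disc at (430,275), the marble at (180,270), the key at (530,90), and the radio is cut off at the left edge (60,65). The red switch at (440,405) is left out. Descending on the radio.

>>> jog_arm(
  commands=[
    {"offset": [-0.0012, -0.0014, 0.03], "roll": 0},
    {"offset": [0, 0, 0.03], "roll": 0},
    {"offset": [0, 0, 0.025], "roll": 0},
    {"offset": [0, 0, 0.015], "roll": 0},
    {"offset": [0, 0, 0.0117], "roll": 0},
    {"offset": [0, 0, 0], "roll": 0},
  ],
)

```text
time: 6.68
tool_pos: [0.6429, 0.2161, 0.0155]
orientation: [-2.168, -2.272, 0.005]
contact_force: [-0.1, 0.0, -0.3]
finger_gap: 0.0853
finger_force: 0.0
```

>>> jog_arm(
  commands=[
    {"offset": [0, 0, 0], "roll": 0},
    {"offset": [0, 0, 0], "roll": 0},
    {"offset": [0, 0, 0], "roll": 0},
    {"offset": [0, 0, 0], "roll": 0},
    {"offset": [0, 0, 0], "roll": 0},
    {"offset": [0, 0, 0], "roll": 0},
    {"offset": [0, 0, 0], "roll": 0},
    {"offset": [0, 0, 0], "roll": 0},
  ],
  gripper=0.03,
)

```text
time: 7.35
tool_pos: [0.6454, 0.2175, 0.0195]
orientation: [2.167, 2.273, 0.003]
contact_force: [-0.2, -0.3, 6.9]
finger_gap: 0.0533
finger_force: 53.0
```

```bash
python3 g.py .6527 -.006 .019 1.607
```

```text
pos [0.6454 0.2175 0.0195] h0 1.6184 j1,6 [0.33 1.85] t 7.3 gap 0.0533
roll deg 0.65 offset [-0.2236 -0.0008  0.0005]
```

>>> jog_arm(
  commands=[
    {"offset": [0, 0, -0.01], "roll": 0},
    {"offset": [0, 0, -0.02], "roll": 0},
    {"offset": [0, 0, -0.02], "roll": 0.65},
    {"offset": [-0.012, 0, 0], "roll": 0},
    {"offset": [-0.025, 0, 0], "roll": 0},
    {"offset": [-0.025, 0, 0], "roll": 0},
    {"offset": [-0.025, 0, 0], "roll": 0},
    {"offset": [-0.025, 0, 0], "roll": 0},
    {"offset": [-0.025, 0, 0], "roll": 0},
    {"offset": [-0.025, 0, 0], "roll": 0},
    {"offset": [-0.025, 0, 0], "roll": 0},
    {"offset": [-0.025, 0, 0], "roll": 0},
    {"offset": [-0.0116, 0, 0], "roll": 0},
    {"offset": [0, 0, 0], "roll": 0},
    {"offset": [0, 0, 0], "roll": 0},
  ],
)

```text
time: 8.6
tool_pos: [0.6524, -0.0066, 0.0679]
orientation: [-2.182, -2.26, -0.0]
contact_force: [-1.0, 0.4, -2.3]
finger_gap: 0.053
finger_force: 53.5
```

```bash
python3 g.py .6527 -.006 .020 1.607
```

```text
pos [ 0.6524 -0.0066  0.0679] h0 1.606 j1,6 [-0.01  1.53] t 8.6 gap 0.053
roll deg -0.06 offset [0.0006 0.0003 0.0479]
```

>>> jog_arm(
  commands=[
    {"offset": [0, 0, 0.016], "roll": 0},
    {"offset": [0, 0, 0.016], "roll": 0},
    {"offset": [0, 0, 0.008], "roll": 0},
    {"offset": [0, 0, 0.005], "roll": 0},
    {"offset": [0, 0, 0.003], "roll": 0},
    {"offset": [0, 0, 0], "roll": 0},
    {"offset": [0, 0, 0], "roll": 0},
  ],
)

```text
time: 9.18
tool_pos: [0.6529, -0.0058, 0.0204]
orientation: [2.18, 2.261, 0.001]
contact_force: [0.3, -0.2, -2.6]
finger_gap: 0.0532
finger_force: 53.4
```

>>> jog_arm(
  commands=[
    {"offset": [0, 0, 0], "roll": 0},
    {"offset": [0, 0, 0], "roll": 0},
    {"offset": [0, 0, 0], "roll": 0},
    {"offset": [0, 0, 0], "roll": 0},
    {"offset": [0, 0, 0], "roll": 0},
    {"offset": [0, 0, 0], "roll": 0},
    {"offset": [0, 0, 0], "roll": 0},
  ],
  gripper=0.0854,
)

```text
time: 9.77
tool_pos: [0.6525, -0.0062, 0.0197]
orientation: [2.181, 2.261, 0.0]
contact_force: [0.7, 0.4, 0.3]
finger_gap: 0.0853
finger_force: 0.0
```

>>> jog_arm(
  commands=[
    {"offset": [0, 0, -0.02], "roll": 0},
    {"offset": [0, 0, -0.03], "roll": 0},
    {"offset": [0, 0, -0.03], "roll": 0},
    {"offset": [0, 0, -0.03], "roll": -7.15},
    {"offset": [0, 0, 0], "roll": -7.15},
    {"offset": [0, 0, 0], "roll": -7.15},
    {"offset": [0, 0, 0], "roll": -7.15},
    {"offset": [0, 0, 0], "roll": -7.15},
    {"offset": [0, 0, 0], "roll": -7.15},
    {"offset": [0, 0, 0], "roll": -7.15},
    {"offset": [0, 0, 0], "roll": -7.15},
    {"offset": [0, 0, 0], "roll": -7.15},
    {"offset": [0, 0, 0], "roll": -7.15},
    {"offset": [0, 0, 0], "roll": -7.15},
    {"offset": [0, 0, 0], "roll": -7.15},
    {"offset": [0, 0, 0], "roll": 0},
    {"offset": [0, 0, 0], "roll": 0},
  ],
)

```text
time: 11.18
tool_pos: [0.6525, -0.0062, 0.1297]
orientation: [-0.065, -3.141, 0.0]
contact_force: [0.2, 1.0, 0.2]
finger_gap: 0.0851
finger_force: 0.0
```

```bash
python3 g.py .6283 -.2227 .033 3.108
```

```text
pos [ 0.6525 -0.0062  0.1297] h0 3.1004 j1,6 [-0.01  0.03] t 11.2 gap 0.0851
roll deg -0.43 offset [ 0.0169 -0.2172  0.0967]
```

>>> jog_arm(
  commands=[
    {"offset": [0.0017, -0.0132, 0], "roll": -0.43},
    {"offset": [0.0019, -0.0255, 0], "roll": 0},
    {"offset": [0.0019, -0.0255, 0], "roll": 0},
    {"offset": [0.0019, -0.0255, 0], "roll": 0},
    {"offset": [0.0019, -0.0255, 0], "roll": 0},
    {"offset": [0.0019, -0.0255, 0], "roll": 0},
    {"offset": [0.0019, -0.0255, 0], "roll": 0},
    {"offset": [0.0019, -0.0255, 0], "roll": 0},
    {"offset": [0.0019, -0.0255, 0], "roll": 0},
    {"offset": [0, 0, 0.02], "roll": 0},
    {"offset": [0, 0, 0.02], "roll": 0},
    {"offset": [0, 0, 0.02], "roll": 0},
    {"offset": [0, 0, 0.02], "roll": 0},
    {"offset": [0, 0, 0.0107], "roll": 0},
    {"offset": [0, 0, 0.006], "roll": 0},
    {"offset": [0, 0, 0], "roll": 0},
    {"offset": [0, 0, 0], "roll": 0},
  ],
)

```text
time: 12.6
tool_pos: [0.6295, -0.2228, 0.0338]
orientation: [0.048, 3.141, -0.0]
contact_force: [0.2, -0.1, 0.0]
finger_gap: 0.0854
finger_force: 0.0
```

>>> jog_arm(
  commands=[
    {"offset": [0, 0, 0], "roll": 0},
    {"offset": [0, 0, 0], "roll": 0},
    {"offset": [0, 0, 0], "roll": 0},
    {"offset": [0, 0, 0], "roll": 0},
    {"offset": [0, 0, 0], "roll": 0},
    {"offset": [0, 0, 0], "roll": 0},
    {"offset": [0, 0, 0], "roll": 0},
    {"offset": [0, 0, 0], "roll": 0},
    {"offset": [0, 0, 0], "roll": 0},
    {"offset": [0, 0, 0], "roll": 0},
  ],
  gripper=0.015,
)

```text
time: 13.43
tool_pos: [0.6294, -0.2229, 0.0336]
orientation: [0.047, 3.14, -0.0]
contact_force: [-1.4, -0.9, 4.8]
finger_gap: 0.0297
finger_force: 50.9
```

```bash
python3 g.py .6392 .2219 .12 3.085
```

```text
pos [ 0.6294 -0.2229  0.0336] h0 3.1119 j1,6 [-0.34 -0.31] t 13.4 gap 0.0297
roll deg 1.54 offset [ 0.0153  0.4446 -0.0864]
```

>>> jog_arm(
  commands=[
    {"offset": [0, 0, -0.01], "roll": 0},
    {"offset": [0, 0, -0.02], "roll": 0},
    {"offset": [0, 0, -0.02], "roll": 0},
    {"offset": [0, 0, -0.02], "roll": 0.77},
    {"offset": [0, 0, -0.01], "roll": 0.77},
    {"offset": [0.0007, 0.012, 0], "roll": 0},
    {"offset": [0.0007, 0.02, 0], "roll": 0},
    {"offset": [0.0007, 0.025, 0], "roll": 0},
    {"offset": [0.0007, 0.025, 0], "roll": 0},
    {"offset": [0.0007, 0.025, 0], "roll": 0},
    {"offset": [0.0007, 0.025, 0], "roll": 0},
    {"offset": [0.0007, 0.025, 0], "roll": 0},
    {"offset": [0.0007, 0.025, 0], "roll": 0},
    {"offset": [0.0007, 0.025, 0], "roll": 0},
    {"offset": [0.0007, 0.025, 0], "roll": 0},
    {"offset": [0.0007, 0.025, 0], "roll": 0},
    {"offset": [0.0007, 0.025, 0], "roll": 0},
    {"offset": [0.0007, 0.025, 0], "roll": 0},
    {"offset": [0.0007, 0.025, 0], "roll": 0},
    {"offset": [0.0007, 0.025, 0], "roll": 0},
  ],
)

```text
time: 15.1
tool_pos: [0.6377, 0.136, 0.112]
orientation: [-0.088, -3.139, 0.0]
contact_force: [-0.6, -0.6, -3.6]
finger_gap: 0.0293
finger_force: 50.2
```

>>> jog_arm(
  commands=[
    {"offset": [0.0007, 0.025, 0], "roll": 0},
    {"offset": [0.0007, 0.025, 0], "roll": 0},
    {"offset": [0.0007, 0.025, 0], "roll": 0},
    {"offset": [0.0007, 0.012, 0], "roll": 0},
    {"offset": [0, 0, 0], "roll": 0},
    {"offset": [0, 0, 0], "roll": 0},
    {"offset": [0, 0, 0], "roll": 0},
  ],
)

```text
time: 15.68
tool_pos: [0.6405, 0.2206, 0.1125]
orientation: [-0.089, -3.139, 0.001]
contact_force: [0.3, -0.0, -3.9]
finger_gap: 0.0293
finger_force: 50.2
```

```bash
python3 g.py .6403 .2219 .0336 3.085
```

```text
pos [0.6405 0.2206 0.1125] h0 3.0848 j1,6 [0.33 0.39] t 15.7 gap 0.0293
roll deg -0.01 offset [0.0002 0.0013 0.0789]
```

>>> jog_arm(
  commands=[
    {"offset": [0, 0.0013, 0.015], "roll": 0},
    {"offset": [0, 0, 0.02], "roll": 0},
    {"offset": [0, 0, 0.02], "roll": 0},
    {"offset": [0, 0, 0.01], "roll": 0},
    {"offset": [0, 0, 0.006], "roll": 0},
    {"offset": [0, 0, 0.004], "roll": 0},
    {"offset": [0, 0, 0.003], "roll": 0},
    {"offset": [0, 0, 0], "roll": 0},
    {"offset": [0, 0, 0], "roll": 0},
  ],
)

```text
time: 16.43
tool_pos: [0.6413, 0.2227, 0.0357]
orientation: [0.089, 3.139, 0.001]
contact_force: [0.3, -0.1, -3.7]
finger_gap: 0.0291
finger_force: 50.2
```

>>> jog_arm(
  commands=[
    {"offset": [0, 0, 0], "roll": 0},
    {"offset": [0, 0, 0], "roll": 0},
    {"offset": [0, 0, 0], "roll": 0},
    {"offset": [0, 0, 0], "roll": 0},
    {"offset": [0, 0, 0], "roll": 0},
    {"offset": [0, 0, 0], "roll": 0},
    {"offset": [0, 0, 0], "roll": 0},
    {"offset": [0, 0, 0], "roll": 0},
  ],
  gripper=0.0854,
)

```text
time: 17.1
tool_pos: [0.6409, 0.2226, 0.035]
orientation: [0.089, 3.14, 0.0]
contact_force: [0.8, -0.0, -0.1]
finger_gap: 0.0853
finger_force: 0.0
```

>>> jog_arm(
  commands=[
    {"offset": [0, 0, -0.02], "roll": 0},
    {"offset": [0, 0, -0.03], "roll": 0},
    {"offset": [0, 0, -0.03], "roll": 0},
    {"offset": [0, 0, -0.03], "roll": 7.0},
    {"offset": [0, 0, -0.03], "roll": 7.0},
    {"offset": [0, 0, -0.03], "roll": 7.0},
    {"offset": [0, 0, -0.03], "roll": 7.0},
    {"offset": [0, 0, 0], "roll": 7.0},
    {"offset": [0, 0, 0], "roll": 7.0},
    {"offset": [0, 0, 0], "roll": 7.0},
    {"offset": [0, 0, 0], "roll": 7.0},
    {"offset": [0, 0, 0], "roll": 7.0},
    {"offset": [0, 0, 0], "roll": 7.0},
    {"offset": [0, 0, 0], "roll": 7.0},
    {"offset": [0, 0, 0], "roll": 7.0},
    {"offset": [0, 0, 0], "roll": 0},
    {"offset": [0, 0, 0], "roll": 0},
  ],
)

```text
time: 18.52
tool_pos: [0.6409, 0.2226, 0.235]
orientation: [-2.163, -2.279, 0.0]
contact_force: [0.1, 0.5, 0.6]
finger_gap: 0.0851
finger_force: 0.0
```

```bash
cat > chk.py <<'E'
import sys
from h import *
cam=sys.argv[1];st=ctrl.state();im=ctrl.capture(cam);C=T(cam,st);reg={}
ov=im.copy();names=[a.split(':') for a in sys.argv[3:]]
for n,g in names:
    x,y,yw=map(float,g.split(','));uv=proj(np.array([[x,y,.015]]),C)[0];ob=n in('key','switch','marble','handheld')
    ds=ctrl.cut_out(n,cam);d=[d for d in ds if np.hypot(d['rect'][0]-uv[0],d['rect'][1]-uv[1])<60]
    if not d: print(n,uv.round(),'none',[x['rect'] for x in ds]);continue
    dont=None
    if ob: reg[n]=d[0]['region']
    elif reg: dont=cv2.dilate(np.any(list(reg.values()),0).astype(np.uint8),np.ones((7,7)))>0
    z=.004 if ob else 0
    p,q=fit(n,d[0]['region'],z,C,[yw-.1,yw+.1],dont);print(n,p.round(4),round(q,3),uv.round())
    cv2.drawContours(ov,cv2.findContours(sil(n,p,z,C)[::2,::2].astype(np.uint8),0,2)[0],-1,(255,0,255) if ob else (0,255,255),1)
cv2.imwrite('pics/'+sys.argv[2]+'.png',ov[:,:,::-1])
E
python3 chk.py wrist w2 key:.639,.222,-.056 handheld:.6527,-.006,.036 key_mat:.639,.222,-.056 cork_tile:.6527,-.006,.036
python3 chk.py top t2 key:.639,.222,-.056 handheld:.6527,-.006,.036 charger:.625,-.224,-.104 key_mat:.639,.222,-.056
python3 g.py .6527 -.006 .02 1.606
```

```text
key [ 0.6409  0.2208 -0.067 ] 0.889 [318. 208.]
handheld [ 0.6525 -0.0057  0.0405] 0.591 [320. 416.]
key_mat [ 0.6393  0.2225 -0.0465] 0.971 [318. 208.]
cork_tile [0.6523 0.0059 0.0283] 0.635 [320. 416.]
key [214. 132.] none [[292.9, 215.9, 9.3, 27.9]]
handheld [ 0.6531 -0.0076  0.031 ] 0.923 [322. 129.]
charger [ 0.6257 -0.2236 -0.1041] 0.963 [424. 145.]
key_mat [214. 132.] none [[389.2, 227.7, 58.9, 27.7]]
pos [0.6409 0.2226 0.235 ] h0 1.6195 j1,6 [0.33 1.86] t 19.0 gap 0.0853
roll deg 0.77 offset [-0.2289  0.0037  0.215 ]
```

>>> jog_arm(
  commands=[
    {"offset": [-0.012, 0.0004, 0.012], "roll": 0.77},
    {"offset": [-0.0255, 0.0004, 0.015], "roll": 0},
    {"offset": [-0.0255, 0.0004, 0.015], "roll": 0},
    {"offset": [-0.0255, 0.0004, 0.015], "roll": 0},
    {"offset": [-0.0255, 0.0004, 0.015], "roll": 0},
    {"offset": [-0.0255, 0.0004, 0.015], "roll": 0},
    {"offset": [-0.0255, 0.0004, 0.015], "roll": 0},
    {"offset": [-0.0255, 0.0004, 0.015], "roll": 0},
    {"offset": [-0.0255, 0.0004, 0.015], "roll": 0},
    {"offset": [-0.0129, 0.0004, 0], "roll": 0},
    {"offset": [0, 0, 0.02], "roll": 0},
    {"offset": [0, 0, 0.02], "roll": 0},
    {"offset": [0, 0, 0.02], "roll": 0},
    {"offset": [0, 0, 0.013], "roll": 0},
    {"offset": [0, 0, 0.01], "roll": 0},
    {"offset": [0, 0, 0], "roll": 0},
    {"offset": [0, 0, 0], "roll": 0},
  ],
)

```text
time: 20.43
tool_pos: [0.6532, -0.0058, 0.0205]
orientation: [-2.182, -2.26, -0.0]
contact_force: [0.7, -0.1, 0.6]
finger_gap: 0.0851
finger_force: 0.0
```

>>> jog_arm(
  commands=[
    {"offset": [0, 0, 0], "roll": 0},
    {"offset": [0, 0, 0], "roll": 0},
    {"offset": [0, 0, 0], "roll": 0},
    {"offset": [0, 0, 0], "roll": 0},
    {"offset": [0, 0, 0], "roll": 0},
    {"offset": [0, 0, 0], "roll": 0},
    {"offset": [0, 0, 0], "roll": 0},
    {"offset": [0, 0, 0], "roll": 0},
  ],
  gripper=0.03,
)

```text
time: 21.1
tool_pos: [0.6538, -0.006, 0.0213]
orientation: [2.181, 2.259, 0.002]
contact_force: [-0.8, -0.0, 6.9]
finger_gap: 0.0532
finger_force: 52.6
```

```bash
python3 g.py .6253 -.2238 .02 1.467
```

```text
pos [ 0.6538 -0.006   0.0213] h0 1.6057 j1,6 [-0.01  1.53] t 21.1 gap 0.0532
roll deg 7.95 offset [-0.2196 -0.0057  0.0013]
```

>>> jog_arm(
  commands=[
    {"offset": [0, 0, -0.01], "roll": 0},
    {"offset": [0, 0, -0.02], "roll": 0},
    {"offset": [0, 0, -0.02], "roll": 3.95},
    {"offset": [0, 0, 0], "roll": 4.0},
    {"offset": [-0.012, -0.0006, 0], "roll": 0},
    {"offset": [-0.0245, -0.0006, 0], "roll": 0},
    {"offset": [-0.0245, -0.0006, 0], "roll": 0},
    {"offset": [-0.0245, -0.0006, 0], "roll": 0},
    {"offset": [-0.0245, -0.0006, 0], "roll": 0},
    {"offset": [-0.0245, -0.0006, 0], "roll": 0},
    {"offset": [-0.0245, -0.0006, 0], "roll": 0},
    {"offset": [-0.0245, -0.0006, 0], "roll": 0},
    {"offset": [-0.0245, -0.0006, 0], "roll": 0},
    {"offset": [-0.0116, -0.0003, 0], "roll": 0},
    {"offset": [0, 0, 0], "roll": 0},
    {"offset": [0, 0, 0], "roll": 0},
  ],
)

```text
time: 22.43
tool_pos: [0.6242, -0.2243, 0.0699]
orientation: [-2.334, -2.102, 0.0]
contact_force: [-0.3, 0.2, -2.1]
finger_gap: 0.0532
finger_force: 53.6
```

```bash
python3 g.py .6253 -.2238 .021 1.467
```

```text
pos [ 0.6242 -0.2243  0.0699] h0 1.4665 j1,6 [-0.35  1.33] t 22.4 gap 0.0532
roll deg -0.03 offset [0.0006 0.001  0.0489]
```

>>> jog_arm(
  commands=[
    {"offset": [0.0006, 0.001, 0.016], "roll": 0},
    {"offset": [0, 0, 0.016], "roll": 0},
    {"offset": [0, 0, 0.008], "roll": 0},
    {"offset": [0, 0, 0.006], "roll": 0},
    {"offset": [0, 0, 0.003], "roll": 0},
    {"offset": [0, 0, 0], "roll": 0},
    {"offset": [0, 0, 0], "roll": 0},
  ],
)

```text
time: 23.02
tool_pos: [0.6261, -0.223, 0.0217]
orientation: [2.333, 2.103, 0.001]
contact_force: [-0.3, -0.3, -2.6]
finger_gap: 0.0533
finger_force: 53.6
```

>>> jog_arm(
  commands=[
    {"offset": [0, 0, 0], "roll": 0},
    {"offset": [0, 0, 0], "roll": 0},
    {"offset": [0, 0, 0], "roll": 0},
    {"offset": [0, 0, 0], "roll": 0},
    {"offset": [0, 0, 0], "roll": 0},
    {"offset": [0, 0, 0], "roll": 0},
    {"offset": [0, 0, 0], "roll": 0},
  ],
  gripper=0.0854,
)

```text
time: 23.6
tool_pos: [0.6257, -0.2234, 0.021]
orientation: [2.334, 2.103, 0.0]
contact_force: [0.5, -0.4, -0.7]
finger_gap: 0.0852
finger_force: 0.0
```

>>> jog_arm(
  commands=[
    {"offset": [0, 0, -0.02], "roll": 0},
    {"offset": [0, 0, -0.03], "roll": 0},
    {"offset": [0, 0, -0.04], "roll": 0},
    {"offset": [0, 0, -0.04], "roll": 0},
    {"offset": [0, 0, -0.04], "roll": 0},
    {"offset": [0, 0, -0.02], "roll": 0},
    {"offset": [0, 0, 0], "roll": 0},
    {"offset": [0, 0, 0], "roll": 0},
  ],
)

```text
time: 24.27
tool_pos: [0.6263, -0.2236, 0.2122]
orientation: [2.332, 2.102, 0.002]
contact_force: [0.3, 0.5, -0.7]
finger_gap: 0.0855
finger_force: 0.0
```

```bash
python3 chk.py wrist w3 handheld:.6253,-.2238,-.104 charger:.6253,-.2238,-.104
python3 g.py .4491 .1167 .02 1.467
```

```text
handheld [ 0.6263 -0.2231 -0.1045] 0.951 [319. 212.]
charger [ 0.6252 -0.2242 -0.1024] 0.966 [319. 212.]
pos [ 0.6251 -0.2231  0.2095] h0 1.4669 j1,6 [-0.34  1.33] t 24.4 gap 0.0853
roll deg -0.01 offset [ 0.3198 -0.2102  0.1895]
```

>>> jog_arm(
  commands=[
    {"offset": [0.0106, -0.007, 0.003], "roll": 0},
    {"offset": [0.0213, -0.014, 0.006], "roll": 0},
    {"offset": [0.0213, -0.014, 0.006], "roll": 0},
    {"offset": [0.0213, -0.014, 0.006], "roll": 0},
    {"offset": [0.0213, -0.014, 0.006], "roll": 0},
    {"offset": [0.0213, -0.014, 0.006], "roll": 0},
    {"offset": [0.0213, -0.014, 0.006], "roll": 0},
    {"offset": [0.0213, -0.014, 0.006], "roll": 0},
    {"offset": [0.0213, -0.014, 0.006], "roll": 0},
    {"offset": [0.0213, -0.014, 0.006], "roll": 0},
    {"offset": [0.0213, -0.014, 0.006], "roll": 0},
    {"offset": [0.0213, -0.014, 0.006], "roll": 0},
    {"offset": [0.0213, -0.014, 0.006], "roll": 0},
    {"offset": [0.0213, -0.014, 0.006], "roll": 0},
    {"offset": [0.0213, -0.014, 0.006], "roll": 0},
    {"offset": [0.011, -0.0072, 0.003], "roll": 0},
    {"offset": [0, 0, 0], "roll": 0},
    {"offset": [0, 0, 0], "roll": 0},
  ],
)

```text
time: 25.92
tool_pos: [0.449, 0.1166, 0.1203]
orientation: [-2.332, -2.104, 0.002]
contact_force: [-0.3, -0.7, 0.7]
finger_gap: 0.0855
finger_force: 0.0
```

```bash
python3 chk.py wrist w4 marble:.4491,.1167,0
python3 g.py .4491 .1167 .016 1.467
```

```text
marble [ 0.4492  0.1171 -0.2253] 0.96 [321. 242.]
pos [0.4499 0.1159 0.1208] h0 1.4665 j1,6 [0.25 1.93] t 26.0 gap 0.0851
roll deg -0.03 offset [ 0.0007 -0.0008  0.1048]
```

>>> jog_arm(
  commands=[
    {"offset": [0.0007, -0.0006, 0.02], "roll": 0},
    {"offset": [0, 0, 0.025], "roll": 0},
    {"offset": [0, 0, 0.025], "roll": 0},
    {"offset": [0, 0, 0.02], "roll": 0},
    {"offset": [0, 0, 0.0143], "roll": 0},
    {"offset": [0, 0, 0], "roll": 0},
    {"offset": [0, 0, 0], "roll": 0},
  ],
)

```text
time: 26.6
tool_pos: [0.4491, 0.1165, 0.0166]
orientation: [-2.335, -2.101, 0.002]
contact_force: [0.5, 0.4, 0.2]
finger_gap: 0.0854
finger_force: 0.0
```

>>> jog_arm(
  commands=[
    {"offset": [0, 0, 0], "roll": 0},
    {"offset": [0, 0, 0], "roll": 0},
    {"offset": [0, 0, 0], "roll": 0},
    {"offset": [0, 0, 0], "roll": 0},
    {"offset": [0, 0, 0], "roll": 0},
    {"offset": [0, 0, 0], "roll": 0},
    {"offset": [0, 0, 0], "roll": 0},
    {"offset": [0, 0, 0], "roll": 0},
  ],
  gripper=0.03,
)

```text
time: 27.27
tool_pos: [0.4501, 0.1173, 0.0181]
orientation: [2.333, 2.102, 0.003]
contact_force: [-3.6, -2.5, 16.2]
finger_gap: 0.0534
finger_force: 49.3
```

```bash
python3 g.py .6527 -.006 .02 1.467
```

```text
pos [0.4501 0.1173 0.0181] h0 1.4668 j1,6 [0.26 1.93] t 27.3 gap 0.0534
roll deg -0.01 offset [-0.1017  0.2143 -0.0019]
```

>>> jog_arm(
  commands=[
    {"offset": [0, 0, 0], "roll": 0},
    {"offset": [0, 0, 0], "roll": 0},
    {"offset": [0, 0, 0], "roll": 0},
    {"offset": [0, 0, 0], "roll": 0},
    {"offset": [0, 0, 0], "roll": 0},
    {"offset": [0, 0, 0.0045], "roll": 0},
    {"offset": [0, 0, 0], "roll": 0},
    {"offset": [0, 0, 0], "roll": 0},
  ],
  gripper=0.0854,
)

```text
time: 27.93
tool_pos: [0.4489, 0.1172, 0.0118]
orientation: [-2.334, -2.103, 0.001]
contact_force: [1.6, -0.0, 0.0]
finger_gap: 0.0855
finger_force: 0.0
```

>>> jog_arm(
  commands=[
    {"offset": [0, 0, 0], "roll": 0},
    {"offset": [0, 0, 0], "roll": 0},
    {"offset": [0, 0, 0], "roll": 0},
    {"offset": [0, 0, 0], "roll": 0},
    {"offset": [0, 0, 0], "roll": 0},
    {"offset": [0, 0, 0], "roll": 0},
    {"offset": [0, 0, 0], "roll": 0},
    {"offset": [0, 0, 0], "roll": 0},
  ],
  gripper=0.03,
)

```text
time: 28.6
tool_pos: [0.4494, 0.1173, 0.0127]
orientation: [2.334, 2.103, 0.001]
contact_force: [-3.5, -0.9, 11.7]
finger_gap: 0.0535
finger_force: 50.3
```

```bash
python3 g.py .6527 -.006 .02 1.467; python3 -c "
from h import *
im=ctrl.capture('wrist');cv2.imwrite('pics/w5.png',im[:,:,::-1])"
```

```text
pos [0.4494 0.1173 0.0127] h0 1.4669 j1,6 [0.26 1.93] t 28.6 gap 0.0535
roll deg -0.01 offset [-0.1016  0.215  -0.0073]
```

View pics/w5.png

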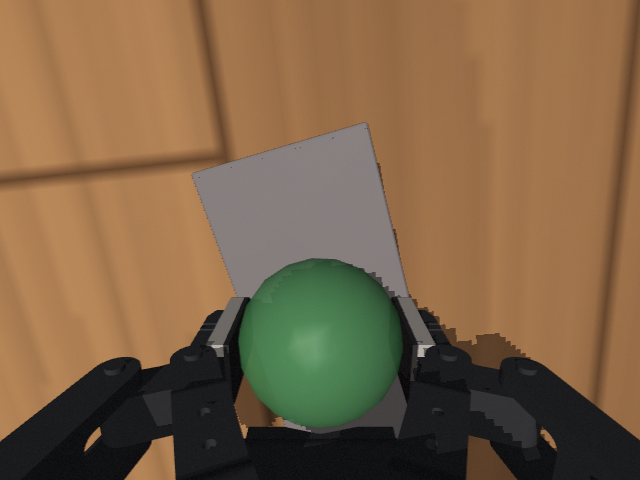

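The marble (320,340) is held evenly between the pads at its widest level. Lifting gently.

>>> jog_arm(
  commands=[
    {"offset": [0, 0, -0.005], "roll": 0},
    {"offset": [0, 0, -0.01], "roll": 0},
    {"offset": [0, 0, -0.01], "roll": 0},
    {"offset": [0, 0, 0], "roll": 0},
    {"offset": [0, 0, 0], "roll": 0},
  ],
)

```text
time: 29.07
tool_pos: [0.4495, 0.1174, 0.0374]
orientation: [2.334, 2.103, 0.001]
contact_force: [0.1, -0.2, -3.6]
finger_gap: 0.0532
finger_force: 53.1
```

>>> jog_arm(
  commands=[
    {"offset": [0, 0, -0.01], "roll": 0},
    {"offset": [-0.005, 0.0107, -0.005], "roll": 0},
    {"offset": [-0.0102, 0.0215, 0], "roll": 0},
    {"offset": [-0.0102, 0.0215, 0], "roll": 0},
    {"offset": [-0.0102, 0.0215, 0], "roll": 0},
    {"offset": [-0.0102, 0.0215, 0], "roll": 0},
    {"offset": [-0.0102, 0.0215, 0], "roll": 0},
    {"offset": [-0.0102, 0.0215, 0], "roll": 0},
    {"offset": [-0.0102, 0.0215, 0], "roll": 0},
    {"offset": [-0.0102, 0.0215, 0], "roll": 0},
    {"offset": [-0.0102, 0.0215, 0], "roll": 0},
    {"offset": [-0.005, 0.0107, 0], "roll": 0},
    {"offset": [0, 0, 0], "roll": 0},
    {"offset": [0, 0, 0], "roll": 0},
  ],
)

```text
time: 30.23
tool_pos: [0.652, -0.0065, 0.0509]
orientation: [-2.334, -2.102, 0.002]
contact_force: [-0.3, -0.2, -3.5]
finger_gap: 0.0534
finger_force: 53.4
```

```bash
python3 g.py .6527 -.006 .0132 1.467
```

```text
pos [ 0.652  -0.0065  0.0509] h0 1.4662 j1,6 [-0.01  1.67] t 30.2 gap 0.0534
roll deg -0.04 offset [0.0006 0.0006 0.0377]
```

>>> jog_arm(
  commands=[
    {"offset": [0, 0, 0.012], "roll": 0},
    {"offset": [0, 0, 0.012], "roll": 0},
    {"offset": [0, 0, 0.006], "roll": 0},
    {"offset": [0, 0, 0.004], "roll": 0},
    {"offset": [0, 0, 0.003], "roll": 0},
    {"offset": [0, 0, 0], "roll": 0},
    {"offset": [0, 0, 0], "roll": 0},
  ],
)

```text
time: 30.82
tool_pos: [0.6525, -0.0061, 0.0155]
orientation: [2.334, 2.103, 0.0]
contact_force: [-0.2, -1.6, -1.7]
finger_gap: 0.0537
finger_force: 53.4
```

>>> jog_arm(
  commands=[
    {"offset": [0, 0, 0], "roll": 0},
    {"offset": [0, 0, 0], "roll": 0},
    {"offset": [0, 0, 0], "roll": 0},
    {"offset": [0, 0, 0], "roll": 0},
    {"offset": [0, 0, 0], "roll": 0},
    {"offset": [0, 0, 0], "roll": 0},
    {"offset": [0, 0, 0], "roll": 0},
  ],
  gripper=0.0854,
)

```text
time: 31.4
tool_pos: [0.6525, -0.0063, 0.0152]
orientation: [2.334, 2.103, 0.0]
contact_force: [0.4, 0.9, 0.3]
finger_gap: 0.0855
finger_force: 0.0
```

>>> jog_arm(
  commands=[
    {"offset": [0, 0, -0.015], "roll": 0},
    {"offset": [0, 0, -0.03], "roll": 0},
    {"offset": [0, 0, -0.04], "roll": 0},
    {"offset": [0, 0, -0.04], "roll": 3.1},
    {"offset": [0, 0, -0.04], "roll": 0},
    {"offset": [0, 0, -0.015], "roll": 0},
    {"offset": [0, 0, 0], "roll": 0},
    {"offset": [0, 0, 0], "roll": 0},
    {"offset": [0, 0, 0], "roll": 0},
  ],
)

```text
time: 32.15
tool_pos: [0.652, -0.0062, 0.1942]
orientation: [-2.389, -2.039, 0.002]
contact_force: [-0.3, -0.2, -0.6]
finger_gap: 0.0856
finger_force: 0.0
```

```bash
python3 chk.py wrist w6 marble:.6527,-.006,0  cork_tile:.6527,-.006,.036
python3 chk.py top t6 switch_mat:.4527,.112,.174 marble:.6527,-.006,0
python3 g.py .4436 -.1464 .019 1.413
```

```text
marble [ 0.6527 -0.0059  0.279 ] 0.96 [321. 216.]
cork_tile [ 0.6525 -0.0057  0.0407] 0.96 [321. 216.]
switch_mat [262. 220.] none []
marble [322. 129.] none []
pos [ 0.6521 -0.0063  0.1946] h0 1.4128 j1,6 [-0.01  1.72] t 32.5 gap 0.0855
roll deg -0.01 offset [-0.1712 -0.1839  0.1756]
```

>>> jog_arm(
  commands=[
    {"offset": [-0.0086, -0.0092, 0.003], "roll": 0},
    {"offset": [-0.0171, -0.0184, 0.008], "roll": 0},
    {"offset": [-0.0171, -0.0184, 0.008], "roll": 0},
    {"offset": [-0.0171, -0.0184, 0.008], "roll": 0},
    {"offset": [-0.0171, -0.0184, 0.008], "roll": 0},
    {"offset": [-0.0171, -0.0184, 0.008], "roll": 0},
    {"offset": [-0.0171, -0.0184, 0.008], "roll": 0},
    {"offset": [-0.0171, -0.0184, 0.008], "roll": 0},
    {"offset": [-0.0171, -0.0184, 0.008], "roll": 0},
    {"offset": [-0.0171, -0.0184, 0.008], "roll": 0},
    {"offset": [-0.0087, -0.0091, 0.003], "roll": 0},
    {"offset": [0, 0, 0], "roll": 0},
    {"offset": [0, 0, 0], "roll": 0},
  ],
)

```text
time: 33.53
tool_pos: [0.4442, -0.1465, 0.1175]
orientation: [2.391, 2.038, 0.001]
contact_force: [0.6, 0.4, -0.1]
finger_gap: 0.0853
finger_force: 0.0
```

```bash
python3 chk.py wrist w7 switch:.4436,-.1464,-.158
python3 g.py .4436 -.1464 .019 1.413
```

```text
switch [ 0.443  -0.1466 -0.1589] 0.958 [319. 244.]
pos [ 0.4451 -0.1461  0.1177] h0 1.4131 j1,6 [-0.32  1.41] t 33.6 gap 0.0855
roll deg 0.0 offset [-0.0005 -0.0014  0.0987]
```

View pics/w7.png

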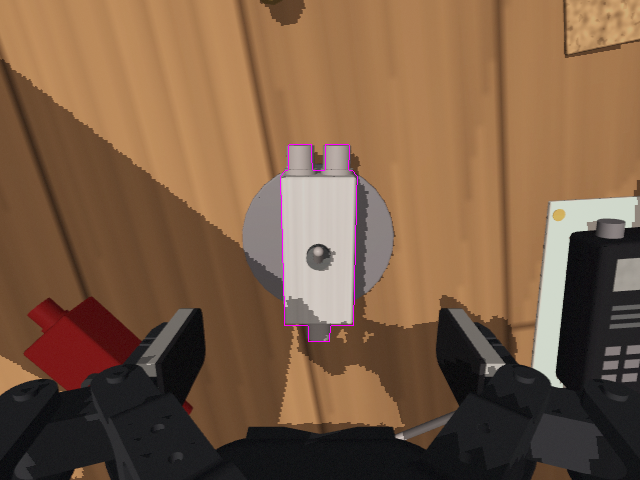

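>>> jog_arm(
  commands=[
    {"offset": [-0.0005, -0.0014, 0.02], "roll": 0},
    {"offset": [0, 0, 0.025], "roll": 0},
    {"offset": [0, 0, 0.025], "roll": 0},
    {"offset": [0, 0, 0.018], "roll": 0},
    {"offset": [0, 0, 0.01], "roll": 0},
    {"offset": [0, 0, 0], "roll": 0},
    {"offset": [0, 0, 0], "roll": 0},
  ],
)

```text
time: 34.22
tool_pos: [0.443, -0.1462, 0.0193]
orientation: [-2.389, -2.04, 0.0]
contact_force: [0.0, -0.5, 1.7]
finger_gap: 0.0854
finger_force: 0.0
```

>>> jog_arm(
  commands=[
    {"offset": [0, 0, 0], "roll": 0},
    {"offset": [0, 0, 0], "roll": 0},
    {"offset": [0, 0, 0], "roll": 0},
    {"offset": [0, 0, 0], "roll": 0},
    {"offset": [0, 0, 0], "roll": 0},
    {"offset": [0, 0, 0], "roll": 0},
    {"offset": [0, 0, 0], "roll": 0},
    {"offset": [0, 0, 0], "roll": 0},
    {"offset": [0, 0, 0], "roll": 0},
  ],
  gripper=0.02,
)

```text
time: 34.97
tool_pos: [0.4429, -0.1468, 0.02]
orientation: [2.389, 2.038, 0.001]
contact_force: [-1.0, 1.3, 8.9]
finger_gap: 0.041
finger_force: 50.7
```

```bash
python3 g.py .4527 .112 .02 1.745
```

```text
pos [ 0.4429 -0.1468  0.02  ] h0 1.4127 j1,6 [-0.32  1.41] t 35.0 gap 0.041
roll deg -19.04 offset [0.2532 0.0545 0.    ]
```

The silver switch (318,250) on the disc sits within its outline; the red one at (80,345) was left alone. Carrying it now.

>>> jog_arm(
  commands=[
    {"offset": [0, 0, -0.01], "roll": 0},
    {"offset": [0, 0, -0.02], "roll": 0},
    {"offset": [0, 0, -0.02], "roll": -4},
    {"offset": [0, 0, -0.01], "roll": -5.5},
    {"offset": [0, 0, 0], "roll": -5.5},
    {"offset": [0, 0, 0], "roll": -4},
    {"offset": [0.0125, 0.0027, 0], "roll": 0},
    {"offset": [0.0253, 0.0055, 0], "roll": 0},
    {"offset": [0.0253, 0.0055, 0], "roll": 0},
    {"offset": [0.0253, 0.0055, 0], "roll": 0},
    {"offset": [0.0253, 0.0055, 0], "roll": 0},
    {"offset": [0.0253, 0.0055, 0], "roll": 0},
    {"offset": [0.0253, 0.0055, 0], "roll": 0},
    {"offset": [0.0253, 0.0055, 0], "roll": 0},
    {"offset": [0.0253, 0.0055, 0], "roll": 0},
    {"offset": [0.0253, 0.0055, 0], "roll": 0},
    {"offset": [0.0128, 0.0027, 0], "roll": 0},
    {"offset": [0, 0, 0], "roll": 0},
    {"offset": [0, 0, 0], "roll": 0},
  ],
)

```text
time: 36.55
tool_pos: [0.4527, 0.1124, 0.0793]
orientation: [2.019, 2.407, -0.0]
contact_force: [0.3, -1.5, -3.7]
finger_gap: 0.0409
finger_force: 51.8
```

```bash
python3 g.py .4527 .112 .02 1.745
```

```text
pos [0.4527 0.1124 0.0793] h0 1.7458 j1,6 [0.24 1.64] t 36.5 gap 0.0409
roll deg 0.05 offset [-0.0004 -0.      0.0593]
```

>>> jog_arm(
  commands=[
    {"offset": [0, 0, 0.016], "roll": 0},
    {"offset": [0, 0, 0.02], "roll": 0},
    {"offset": [0, 0, 0.011], "roll": 0},
    {"offset": [0, 0, 0.006], "roll": 0},
    {"offset": [0, 0, 0.004], "roll": 0},
    {"offset": [0, 0, 0.002], "roll": 0},
    {"offset": [0, 0, 0], "roll": 0},
    {"offset": [0, 0, 0], "roll": 0},
  ],
)

```text
time: 37.22
tool_pos: [0.4532, 0.112, 0.0208]
orientation: [2.02, 2.405, 0.001]
contact_force: [0.5, 0.1, -2.4]
finger_gap: 0.0408
finger_force: 51.8
```

>>> jog_arm(
  commands=[
    {"offset": [0, 0, 0], "roll": 0},
    {"offset": [0, 0, 0], "roll": 0},
    {"offset": [0, 0, 0], "roll": 0},
    {"offset": [0, 0, 0], "roll": 0},
    {"offset": [0, 0, 0], "roll": 0},
    {"offset": [0, 0, 0], "roll": 0},
    {"offset": [0, 0, 0], "roll": 0},
  ],
  gripper=0.0854,
)

```text
time: 37.8
tool_pos: [0.4528, 0.112, 0.0202]
orientation: [2.021, 2.406, 0.0]
contact_force: [0.2, 0.1, 0.2]
finger_gap: 0.0853
finger_force: 0.0
```

>>> jog_arm(
  commands=[
    {"offset": [0, 0, -0.015], "roll": 0},
    {"offset": [0, 0, -0.03], "roll": 0},
    {"offset": [0, 0, -0.04], "roll": 5.3},
    {"offset": [0, 0, -0.04], "roll": 5.3},
    {"offset": [0, 0, -0.04], "roll": 5.3},
    {"offset": [0, 0, -0.015], "roll": 0},
    {"offset": [0, 0, 0], "roll": 0},
    {"offset": [0, 0, 0], "roll": 0},
    {"offset": [0, 0, 0], "roll": 0},
  ],
)

```text
time: 38.55
tool_pos: [0.4524, 0.1119, 0.1994]
orientation: [-2.333, -2.103, 0.002]
contact_force: [-0.2, 0.1, 0.4]
finger_gap: 0.0857
finger_force: 0.0
```

```bash
python3 chk.py wrist w8 switch:.4527,.112,.174 switch_mat:.4527,.112,.174
python3 chk.py top t8 disc_mat:.4427,-.1474,0
python3 g.py .6527 -.006 .0125 1.467
```

```text
switch [0.453  0.1122 0.1718] 0.956 [321. 215.]
switch_mat [0.4528 0.1128 0.1741] 0.97 [321. 215.]
disc_mat [ 0.4428 -0.1463  0.2368] 0.967 [388. 228.]
pos [0.4524 0.1119 0.1995] h0 1.4669 j1,6 [0.24 1.92] t 38.8 gap 0.0857
roll deg -0.01 offset [-0.0965  0.2115  0.187 ]
```

>>> jog_arm(
  commands=[
    {"offset": [-0.0048, 0.0105, 0.004], "roll": 0},
    {"offset": [-0.0096, 0.0212, 0.008], "roll": 0},
    {"offset": [-0.0096, 0.0212, 0.008], "roll": 0},
    {"offset": [-0.0096, 0.0212, 0.008], "roll": 0},
    {"offset": [-0.0096, 0.0212, 0.008], "roll": 0},
    {"offset": [-0.0096, 0.0212, 0.008], "roll": 0},
    {"offset": [-0.0096, 0.0212, 0.008], "roll": 0},
    {"offset": [-0.0096, 0.0212, 0.008], "roll": 0},
    {"offset": [-0.0096, 0.0212, 0.008], "roll": 0},
    {"offset": [-0.0096, 0.0212, 0.008], "roll": 0},
    {"offset": [-0.0053, 0.0102, 0.004], "roll": 0},
    {"offset": [0, 0, 0.02], "roll": 0},
    {"offset": [0, 0, 0.025], "roll": 0},
    {"offset": [0, 0, 0.025], "roll": 0},
    {"offset": [0, 0, 0.02], "roll": 0},
    {"offset": [0, 0, 0.012], "roll": 0},
    {"offset": [0, 0, 0.005], "roll": 0},
    {"offset": [0, 0, 0], "roll": 0},
    {"offset": [0, 0, 0], "roll": 0},
  ],
)

```text
time: 40.38
tool_pos: [0.6537, -0.0061, 0.0139]
orientation: [2.333, 2.103, 0.001]
contact_force: [0.3, -0.1, -0.2]
finger_gap: 0.0854
finger_force: 0.0
```

>>> jog_arm(
  commands=[
    {"offset": [0, 0, 0], "roll": 0},
    {"offset": [0, 0, 0], "roll": 0},
    {"offset": [0, 0, 0], "roll": 0},
    {"offset": [0, 0, 0], "roll": 0},
    {"offset": [0, 0, 0], "roll": 0},
    {"offset": [0, 0, 0], "roll": 0},
    {"offset": [0, 0, 0], "roll": 0},
    {"offset": [0, 0, 0], "roll": 0},
  ],
  gripper=0.03,
)

```text
time: 41.05
tool_pos: [0.6538, -0.0059, 0.0148]
orientation: [2.333, 2.102, 0.002]
contact_force: [-3.3, -0.1, 11.8]
finger_gap: 0.0536
finger_force: 50.7
```

```bash
python3 g.py .4425 -.1466 .013 1.467
```

```text
pos [ 0.6538 -0.0059  0.0148] h0 1.4669 j1,6 [-0.01  1.67] t 41.0 gap 0.0536
roll deg -0.01 offset [-0.1618 -0.1956  0.0018]
```

>>> jog_arm(
  commands=[
    {"offset": [0, 0, -0.005], "roll": 0},
    {"offset": [0, 0, -0.01], "roll": 0},
    {"offset": [0, 0, -0.015], "roll": 0},
    {"offset": [0, 0, -0.01], "roll": 0},
    {"offset": [-0.0081, -0.0098, 0], "roll": 0},
    {"offset": [-0.0162, -0.0196, 0], "roll": 0},
    {"offset": [-0.0162, -0.0196, 0], "roll": 0},
    {"offset": [-0.0162, -0.0196, 0], "roll": 0},
    {"offset": [-0.0162, -0.0196, 0], "roll": 0},
    {"offset": [-0.0162, -0.0196, 0], "roll": 0},
    {"offset": [-0.0162, -0.0196, 0], "roll": 0},
    {"offset": [-0.0162, -0.0196, 0], "roll": 0},
    {"offset": [-0.0162, -0.0196, 0], "roll": 0},
    {"offset": [-0.0162, -0.0196, 0], "roll": 0},
    {"offset": [-0.0081, -0.0098, 0], "roll": 0},
    {"offset": [0, 0, 0], "roll": 0},
    {"offset": [0, 0, 0], "roll": 0},
  ],
)

```text
time: 42.47
tool_pos: [0.4418, -0.147, 0.0539]
orientation: [2.334, 2.101, 0.001]
contact_force: [0.7, 0.2, -2.8]
finger_gap: 0.0534
finger_force: 53.2
```

```bash
python3 g.py .4425 -.1466 .0145 1.467
```

```text
pos [ 0.4418 -0.147   0.0539] h0 1.4658 j1,6 [-0.32  1.35] t 42.5 gap 0.0534
roll deg -0.07 offset [0.0005 0.0006 0.0394]
```

>>> jog_arm(
  commands=[
    {"offset": [0.0005, 0.0006, 0.012], "roll": 0},
    {"offset": [0, 0, 0.012], "roll": 0},
    {"offset": [0, 0, 0.006], "roll": 0},
    {"offset": [0, 0, 0.004], "roll": 0},
    {"offset": [0, 0, 0.003], "roll": 0},
    {"offset": [0, 0, 0.002], "roll": 0},
    {"offset": [0, 0, 0], "roll": 0},
    {"offset": [0, 0, 0], "roll": 0},
  ],
)

```text
time: 43.13
tool_pos: [0.4425, -0.1461, 0.0148]
orientation: [2.333, 2.103, 0.001]
contact_force: [-3.3, 2.3, 4.6]
finger_gap: 0.0531
finger_force: 53.8
```

>>> jog_arm(
  commands=[
    {"offset": [0, 0, 0], "roll": 0},
    {"offset": [0, 0, 0], "roll": 0},
    {"offset": [0, 0, 0], "roll": 0},
    {"offset": [0, 0, 0], "roll": 0},
    {"offset": [0, 0, 0], "roll": 0},
    {"offset": [0, 0, 0], "roll": 0},
    {"offset": [0, 0, 0], "roll": 0},
  ],
  gripper=0.0854,
)

```text
time: 43.72
tool_pos: [0.442, -0.1462, 0.0142]
orientation: [-2.334, -2.103, -0.0]
contact_force: [-0.2, -0.2, 0.3]
finger_gap: 0.0854
finger_force: 0.0
```

>>> jog_arm(
  commands=[
    {"offset": [0, 0, -0.015], "roll": 0},
    {"offset": [0, 0, -0.03], "roll": 0},
    {"offset": [0, 0, -0.04], "roll": 0},
    {"offset": [0, 0, -0.04], "roll": 0},
    {"offset": [0, 0, -0.04], "roll": 0},
    {"offset": [0, 0, -0.04], "roll": 0},
    {"offset": [0, 0, -0.04], "roll": 0},
    {"offset": [0, 0, 0], "roll": 0},
    {"offset": [0, 0, 0], "roll": 0},
    {"offset": [0, 0, 0], "roll": 0},
  ],
)

```text
time: 44.55
tool_pos: [0.4419, -0.1462, 0.2587]
orientation: [-2.334, -2.103, 0.0]
contact_force: [-0.3, 1.0, 0.1]
finger_gap: 0.0852
finger_force: 0.0
```

```bash
python3 chk.py wrist w9 marble:.4425,-.1466,0 handheld:.6263,-.2231,-.104 disc_mat:.4425,-.1466,0 charger:.6252,-.224,-.104
python3 chk.py top t9 key:.639,.222,-.056 key_mat:.639,.222,-.056 switch:.453,.112,.174 marble:.4425,-.1466,0 handheld:.6263,-.2231,-.104
```

```text
marble [ 0.4428 -0.1465  0.3075] 0.934 [321. 203.]
handheld [ 0.6263 -0.2235 -0.0911] 0.914 [510. 258.]
disc_mat [ 0.4424 -0.1473  0.1431] 0.966 [321. 203.]
charger [ 0.6253 -0.224  -0.1035] 0.933 [508. 259.]
key [ 0.642   0.221  -0.0294] 0.849 [214. 132.]
key_mat [ 0.6403  0.222  -0.0504] 0.946 [214. 132.]
switch [0.4543 0.1106 0.1677] 0.918 [262. 220.]
marble [388. 228.] none []
handheld [ 0.6478 -0.1633 -1.9785] 0.154 [424. 144.]
```

View pics/t9.png

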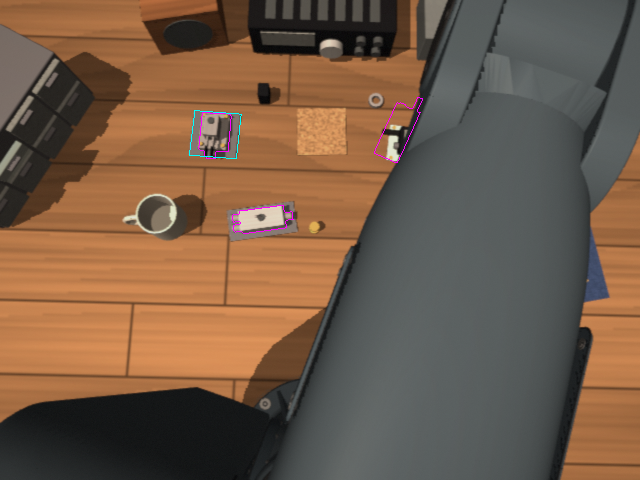

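The top view shows the key on the square mat (214,132), the switch on the long mat (262,218), the tile empty (322,131) and the mug in place (158,215). The wrist fits put the marble and radio within 2 mm of centre. Handing in.

```bash
python3 -c "
from rig import ctrl
print(ctrl.finish_job())"
```

```text
the job is handed in; nothing more can be done
None
```

I handed the job in at about 45 s of the 131 s allowed, with no verdict shown; my last camera measurements put all four things within about 3 mm of their places' centres, the cork tile empty and the mug where it was.

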